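Press a heat sink's push pins home crosswise

ROBOT

A 6-joint arm with a two-finger parallel gripper is mounted at the origin on the work surface. World frame = base frame: x ahead of the robot, y to its left, z up, the work surface at z = 0. Lengths are in mm, angles in rad, forces in N, time in s.
With the tool pointing down it reaches from about 300 to 825 mm from the base axis. Payload 5.4 kg.
Tool frame: the origin (TCP) lies midway between the tips of the shut fingers; the grasp point (between the pads) lies manip.grip_depth behind it (manip.grip_depth is the distance from the TCP to the grasp point, in mm); z points along the fingers, y is the direction in which the jaws open and shut (so a half turn about z gives the same grasp; the last joint's range is limited). The gripper opens to 92 mm and grips with 3 to 60 N. Pads are 20 mm wide; open, the fingers measure 128 mm over their backs; the gripper's body (75 mm by 189 mm) begins 69 mm behind the grasp point.
Start: joints at [-1.453, 0.158, 1.597, -0, 1.386, -0.21], TCP at [185.104, -544.374, 214.601] pointing down, gripper open.
Joint ranges: [-2.91, 2.91], [-0.94, 2.29], [0.18, 2.7], [-1.29, 4.43], [0.17, 2.64], [-3, 3]. Speed limits (rad/s): [2.57, 2.57, 3.14, 3.14, 3.14, 3.14].

INTERFACE

Orientations are given as a 3x3 rotation matrix whose columns are the frame's x, y, z axes.
In Python, from station import manip, claw, vision, monitor gives the robot as it stands. Calls block until the motion is done:
- manip.move_pose(position, orientation): joint-space move of the TCP to a pose.
- manip.move_linear(position, rot=None, max_speed=150, max_force=None): straight line of the TCP; rot=None keeps the orientation; max_speed is the mean speed in mm/s. With max_force (N) it stops when the force on the tool has changed by that much, and returns True; else False.
- manip.goto_joints(angles): joint-space move.
- claw.command_gripper(opening, effort=None): finger opening in mm; effort is the grip in N (None keeps the last); returns when the fingers have stopped.
- manip.hold(seconds).
- manip.inverse_kinematics(position, orientation): joint angles nearest the present ones, or None.
- vision.capture(name): name is "scene" or "side" or "wrist"; returns the picture (400x640x3 uint8, red, green, blue); there is no depth.
- vision.camera_info(name): a dict with "fx", "fy", "cx", "cy" (pixels), "origin" and "orientation" of the camera in the world; the wrist camera has in their place "T_tool_cam" (4x4, takes a point from camera to tool coordinates, whose origin is the TCP and whose axes are the flange's). Camera axes: x right, y down, z forward; pixel columns grow to the right and rows downward; lengths in mm; the calibration is good to about 2 mm. A picture is of the moment at which its call begins: read the wrist's pose just before it. camera_info takes no time and is no camera call.
A pose or a line that the arm cannot do raises manip.IKError and nothing moves.
- manip.hand_in(): hands the job in, once; it reports no verdict.
Readings, each from a call of its own:
- monitor.read_time(): time.
- monitor.read_qpos(): joint angles.
- monitor.read_qvel(): joint speeds.
- monitor.read_tau(): joint torques, N m.
- monitor.read_ee_pos(): TCP position.
- monitor.read_orientation(): TCP orientation.
- monitor.read_contact_force(): force on the tool from outside, world axes, zero at the start.
- monitor.read_wrist_torque(): the same for the moment, N m.
- monitor.read_finger_gap(): finger opening in mm.
Only numpy, scipy, OpenCV 4.12 (cv2) and the standard library are available. Lean on these libraries where they do the work, as an engineer would, in place of code of your own. Each camera call takes 0.05 s, during which the arm holds its last target. There are 200 camera calls.

TASK

The silver heat sink on the circuit board in the green holder still needs fastening: with a light fingertip, press its four push pins fully home one at a time, crosswise, so that it seats evenly. Start with the pin next to the round capacitor, then the one diagonally opposite, then the remaining pin on the side of the white terminal block, then the last one. Press gently, do not lift or shove the holder, and leave the jar, the iron rest and the hex driver where they are.

Things in the scene. Friction and masses are not known exactly. Their poses are not given: they have to be found in the camera images.
- cutting_board: Square beech cutting board, 400 x 400 x 20 mm, fixed on the table; origin at the centre of its underside, z up. All the loose things stand on its top, 20 mm above the table.
- holder: Green plastic PCB holder, 218 (its x) x 136 mm (its y), loose, about 0.65 kg with its load; origin at the centre of its underside, z up. Two green jaws at the x ends (tops at 38 mm) with steel spring clips grip a dark circuit board (180 x 130 mm, top at 32 mm). On it: heat sink, capacitor, terminal block, and two black box relays (x = -68 mm, tops at 46 mm). It slides or tips if pushed sideways.
- heat_sink (a point): Centre of the silver aluminium heat sink's fin tops, 52 mm above the holder's underside; base 106 x 88 mm along the holder's x and y. One black push pin near each corner, at x = +-44, y = +-35 mm from here. Pin tops stand at about 61 mm at first, 54 mm when at the stop: always higher than all else on the holder.
- capacitor (a point): Centre of the top of the round capacitor, black with a silver top, 26 mm across, top 51 mm above the holder's underside, at holder x = +69, y = +44 mm.
- terminal_block (a point): Centre of the top of the long white terminal block with a row of steel screws, 108 x 14 mm, top 45 mm above the holder's underside, along the circuit board's edge at holder y = -56 mm.
- pin1_top (a point): Centre of the flat top of the head of pin 1, the corner pin next to the round capacitor (holder x +44, y +35 mm). Head: black disc 15 mm across, 5 mm thick, on a 5 mm stem. z axis up, x and y as the holder's. 
- pin2_top (a point): Centre of the flat top of the head of pin 2, diagonally opposite pin 1 (holder x -44, y -35 mm). Head: black disc 15 mm across, 5 mm thick, on a 5 mm stem. z axis up, x and y as the holder's. 
- pin3_top (a point): Centre of the flat top of the head of pin 3, on the terminal-block side, at the capacitor's end of the heat sink (holder x +44, y -35 mm). Head: black disc 15 mm across, 5 mm thick, on a 5 mm stem. z axis up, x and y as the holder's. 
- pin4_top (a point): Centre of the flat top of the head of pin 4, on the side away from the terminal block, at the relays' end (holder x -44, y +35 mm). Head: black disc 15 mm across, 5 mm thick, on a 5 mm stem. z axis up, x and y as the holder's. 
- pin1 (a joint): Value of the push pin's slide: 0 m = standing fully proud, grows as it is pressed down; it counts as home from 0.005, the stop is at about 0.007. Held by friction: it yields at a steady 3 to 4 N and stays where it is left (no spring back).
- pin2 (a joint): Value of the push pin's slide: 0 m = standing fully proud, grows as it is pressed down; it counts as home from 0.005, the stop is at about 0.007. Held by friction: it yields at a steady 3 to 4 N and stays where it is left (no spring back).
- pin3 (a joint): Value of the push pin's slide: 0 m = standing fully proud, grows as it is pressed down; it counts as home from 0.005, the stop is at about 0.007. Held by friction: it yields at a steady 3 to 4 N and stays where it is left (no spring back).
- pin4 (a joint): Value of the push pin's slide: 0 m = standing fully proud, grows as it is pressed down; it counts as home from 0.005, the stop is at about 0.007. Held by friction: it yields at a steady 3 to 4 N and stays where it is left (no spring back).
- jar: Bystander: small glass jar with a steel twist cap, 48 mm across, 62 mm high, loose, standing in a far corner of the cutting board; origin at the centre of its underside.
- iron_rest: Bystander: black ceramic soldering-iron rest, a 60 x 70 mm slab with notched saddles, 33 mm high, loose, in the other far corner; origin at the centre of its underside.
- hex_driver: Bystander: hex driver with a six-sided orange handle 20 mm thick, 170 mm long, loose, lying along the cutting board's edge nearest the robot; origin under its middle, its x axis points to the steel tip.

How it is judged (in metres and radians):
On the way, in this order (a step that is already met when the one before it is completed fails the run):
1. pin 1 (by the capacitor) is pressed home while the other three still stand (value of joint pin1 above 0.005 m and value of joint each of pin2, pin3, pin4 below 0.0025 m), for 0.2 s.
2. pin 2 (diagonally opposite) is home, pins 3 and 4 still stand (value of joint each of pin1, pin2 above 0.005 m and value of joint each of pin3, pin4 below 0.0025 m), for 0.2 s.
3. pin 3 (on the terminal-block side) is home, pin 4 still stands (value of joint each of pin1, pin2, pin3 above 0.005 m and value of joint pin4 below 0.0025 m), for 0.2 s.
4. pin 4 is home too (value of joint each of pin1, pin2, pin3, pin4 above 0.005 m), for 0.2 s.
At the end, for the whole second after the job is handed in: All four pins are pressed at least 5 mm down (the stop is at about 7 mm); the holder stands level (within 3 degrees), at rest, within 15 mm of where it started, and the jar, iron rest and hex driver are within 15 mm of where they started (all of step 4 and distance of each of holder, jar, iron_rest, hex_driver from where it was at the start of the episode below 0.015 m and angle between holder's own z axis and vertical below 0.05 rad and linear speed of holder below 0.01 m/s); the robot touches nothing.
It fails at once if the holder, or anything on it, is pressed with more than 25 N (contact force between any of the fingers, the arm and holder above 25 N).
It fails at once if the holder is lifted more than 6 mm, tipped by more than 9 degrees or shoved more than 25 mm (z of holder in the frame of cutting_board above 0.026 m or angle between holder's own z axis and vertical above 0.16 rad or distance of holder from where it was at the start of the episode above 0.025 m).
It fails at once if the jar, the iron rest or the hex driver is moved more than 20 mm (distance of any of jar, iron_rest, hex_driver from where it was at the start of the episode above 0.02 m).
It also fails if it takes over 51 s, if anything falls off the work surface, if the arm or the gripper's body presses on something with over 40 N, if the wrist force passes 120 N, or if a joint passes its speed limit or range.

## Working session

There is one attempt and no reset: what is moved stays moved. The work goes in short steps, each a Python script; the robot and the scene stay as the last script left them, time stands still between calls to the robot, and variables do not carry over. Pictures are saved under pics/ and viewed, about 8 in all and at most 12, crops included, and the job is handed in when it is done.

```bash
mkdir -p pics; python3 - <<'E'
from station import manip, claw, vision, monitor
import cv2
for n in("scene","side","wrist"):
    i=vision.capture(n); cv2.imwrite(f"pics/{n}0.png",i[:,:,::-1]); print(n,vision.camera_info(n))
print(monitor.read_time(),monitor.read_finger_gap(),manip.grip_depth,monitor.read_orientation())
a=[cv2.imread(f"pics/{n}0.png") for n in("scene","side")]
E
```

```text
scene {'fx': 506.35275718128617, 'fy': 506.35275718128617, 'cx': 326.447216889254, 'cy': 196.73461980439103, 'origin': array([ 890.088217  , -535.24227208,  920.325961  ]), 'orientation': array([[ 0.87225898,  0.39800237, -0.28418021],
       [ 0.48871015, -0.6879159 ,  0.53659492],
       [ 0.01807396, -0.60693149, -0.79454862]])}
side {'fx': 417.04181006690874, 'fy': 417.04181006690874, 'cx': 322.8575359110842, 'cy': 194.28768214354713, 'origin': array([ 309.3163885 , -412.92406973,  586.16256986]), 'orientation': array([[ 0.84118301, -0.36116785,  0.40245363],
       [-0.54048652, -0.58480649,  0.60487659],
       [ 0.01689551, -0.72633268, -0.68713564]])}
wrist {'fx': 305.16709824750603, 'fy': 305.16709824750603, 'cx': 317.9077172002197, 'cy': 197.3149916929529, 'T_tool_cam': array([[ 2.79714016e-04, -9.58847222e-01, -2.83922395e-01,
         8.03169046e+01],
       [ 9.99999899e-01,  3.68311256e-04, -2.58663067e-04,
        -8.98772156e-01],
       [ 3.52590177e-04, -2.83922294e-01,  9.58847228e-01,
        -1.70500023e+02],
       [ 0.00000000e+00,  0.00000000e+00,  0.00000000e+00,
         1.00000000e+00]])}
0.15 91.78297386782737 18.700000000000003 [[ 9.46743424e-01  3.21988917e-01 -1.60640741e-04]
 [ 3.21988816e-01 -9.46742425e-01  1.40840476e-03]
 [ 3.01405320e-04 -1.38512247e-03 -9.99998995e-01]]
```

View pics/scene0.png

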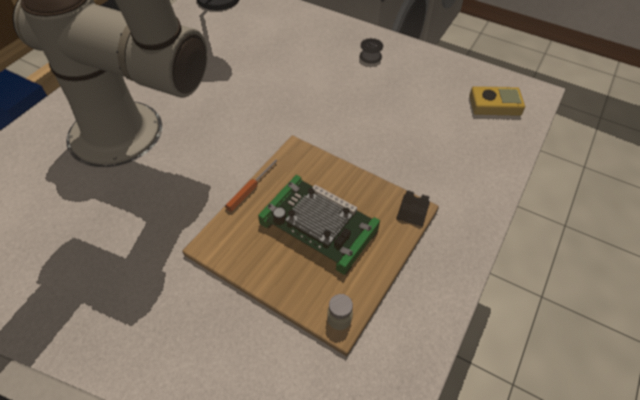

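View pics/side0.png

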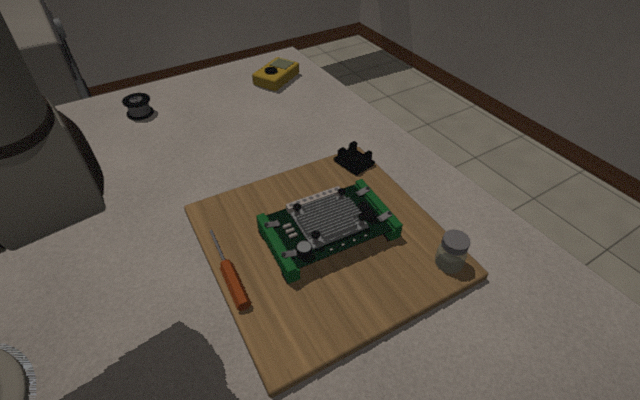

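The scene view shows the capacitor at (279,213), the terminal block at (335,197) and the heat sink near (320,215). In the side view the capacitor is at (304,248), the heat sink near (332,219) and its pins near (297,208), (316,234), (346,189) and (370,213). Next I'll get a rough position and take a close wrist view.

```bash
cat > h.py <<'E'
from station import manip, claw, vision, monitor
import numpy as np, cv2
def ray(c,R,o,px):
    d=np.array([(px[0]-c["cx"])/c["fx"],(px[1]-c["cy"])/c["fy"],1.]); return o, R@d
def plane(o,d,z): return o+d*(z-o[2])/d[2]
def fixed(n,px,z):
    c=vision.camera_info(n); return plane(*ray(c,c["orientation"],c["origin"],px),z)
def wristcam(p,R):
    c=vision.camera_info("wrist"); T=c["T_tool_cam"]; return c,R@T[:3,:3],p+R@T[:3,3]
E
python3 - <<'E'
from h import *
for n,cap,hs in(("scene",(279,213),(320,215)),("side",(304,248),(332,219))):
    print(n,fixed(n,cap,71),fixed(n,hs,72))
for p in((297,208),(316,234),(346,189),(370,213)): print(fixed("side",p,81))
claw.command_gripper(0,10); print(monitor.read_time())
c=fixed("side",(332,219),72); R=monitor.read_orientation()
# put camera so its axis hits the centre: TCP z 260
cc,Rc,oc=wristcam(np.zeros(3),R); t=np.array([0,0,260.]); o=oc+t; hit=plane(o,Rc[:,2],72)
t[:2]=c[:2]-hit[:2]; print("target",t)
manip.move_pose(t,R)
p=monitor.read_ee_pos();R=monitor.read_orientation();i=vision.capture("wrist")
np.savez("w1.npz",p=p,R=R,i=i); cv2.imwrite("pics/w1.png",i[:,:,::-1]); print(p,monitor.read_time())
E
```

```text
scene [522.41895741 -47.24050147  71.        ] [598.27008976 -10.08964307  72.        ]
side [518.89042154 -47.70611416  71.        ] [590.76722401 -19.5377577   72.        ]
[549.40505063  26.32830915  81.        ]
[545.8337608  -40.29960436  81.        ]
[647.87173113  21.58161158  81.        ]
[648.05628137 -48.70536133  81.        ]
1.4917
target [615.55775648 -12.16285219 260.        ]
[615.49315147 -13.12062631 259.90831727] 3.975
```

View pics/w1.png

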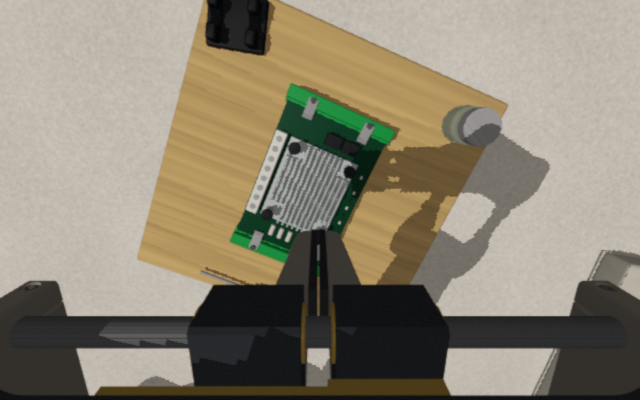

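The wrist view shows pin 2 at (294,148), pin 4 at (349,172), pin 3 at (267,213), with the terminal block on the left. Pin 1 and the capacitor are hidden behind the fingers, so I'll move back toward the robot and lower for a clearer view.

```bash
python3 - <<'E'
from h import *
t=np.array([530.,-20,225]); 
# rough centre from the three pins
w=np.load("w1.npz"); c,Rc,o=wristcam(w["p"],w["R"])
P={k:plane(*ray(c,Rc,o,px),81) for k,px in {2:(294,148),4:(349,172),3:(267,213)}.items()}
print(P); ctr=(P[3]+P[4])/2
_,Rc,oc=wristcam(np.zeros(3),w["R"])
d=Rc@np.array([0,(130-197)/305,1]); t=np.array([0,0,225.]); t[:2]=ctr[:2]-plane(oc+t,d,81)[:2]
print(t)
manip.move_linear(t)
p=monitor.read_ee_pos();R=monitor.read_orientation();i=vision.capture("wrist")
np.savez("w2.npz",p=p,R=R,i=i); print(p,monitor.read_time(),ctr)
cv2.imwrite("pics/w2.png",cv2.resize(i[20:270,200:450,::-1],None,fx=2.4,fy=2.4,interpolation=cv2.INTER_CUBIC))
E
```

```text
{2: array([639.97835504,  24.97324633,  81.        ]), 4: array([633.98871723, -44.08471712,  81.        ]), 3: array([554.60401178,  32.45523909,  81.        ])}
[539.9523324  -25.25317574 225.        ]
[540.61876032 -25.52072783 225.60477508] 4.7333 [594.29636451  -5.81473902  81.        ]
```

View pics/w2.png

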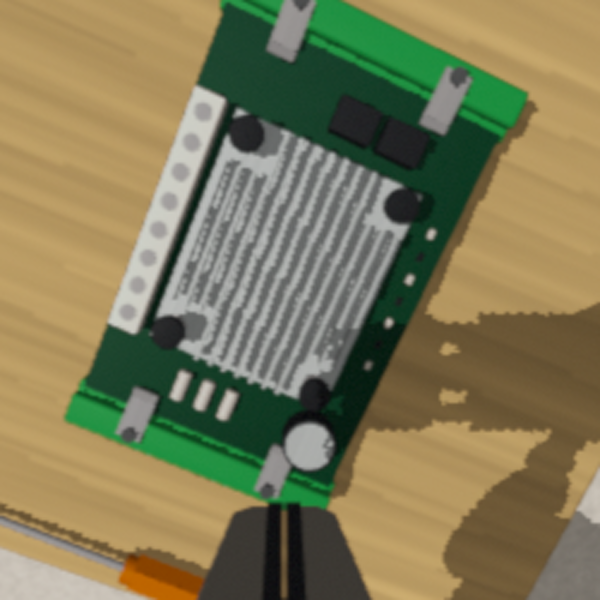

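The crop shows pin 2 at (246,133), pin 4 at (403,205), pin 3 at (168,332) and pin 1 at (314,392), beside the capacitor at (309,444). I'll fit the known pin pattern to these points and press pin 1.

```bash
cat > fit.py <<'E'
from h import *
w=np.load("w2.npz"); c,Rc,o=wristcam(w["p"],w["R"])
M={1:(44,35),2:(-44,-35),3:(44,-35),4:(-44,35)}
crop={1:(314,392),2:(246,133),3:(168,332),4:(403,205)}
g=cv2.GaussianBlur(w["i"].max(2),(0,0),0.7); Q={}
for k,(u,v) in crop.items():
    u,v=(u+.5)/2.4+199.5,(v+.5)/2.4+19.5
    for _ in range(5):  # dark centroid within the head's radius
        yy,xx=np.mgrid[0:400,0:640]; m=(g<60)&((xx-u)**2+(yy-v)**2<8**2)
        if k!=1: u,v=xx[m].mean(),yy[m].mean()
    Q[k]=plane(*ray(c,Rc,o,(u,v)),80)
A=np.array([M[k] for k in M],float); B=np.array([Q[k][:2] for k in M])
H=(A-A.mean(0)).T@(B-B.mean(0)); U,_,V=np.linalg.svd(H); D=np.diag([1,np.linalg.det(V.T@U.T)]); Rh=V.T@D@U.T
t=B.mean(0); F={k:t+Rh@np.array(M[k]) for k in M}
x=w["R"][:,0]*[1,1,0]; x/=np.linalg.norm(x); z=np.array([0,0,-1.]); RT=np.c_[x,np.cross(z,x),z]
def press(k,fmax=9):
    f=F[k]; manip.move_linear([*f,88],rot=RT,max_speed=120); manip.hold(.15)
    f0=monitor.read_contact_force()
    s=manip.move_linear([*f,72.5],max_speed=9,max_force=fmax)
    p=monitor.read_ee_pos(); f1=monitor.read_contact_force()
    print(k,"stopped",s,p.round(2),"dF",(f1-f0).round(2),"err",(p[:2]-f).round(2))
    manip.move_linear([*f,95],max_speed=60); print("t",monitor.read_time())
E
python3 - <<'E'
from fit import *
print("centre",t,"yaw",np.degrees(np.arctan2(Rh[1,0],Rh[0,0])))
for k in M: print(k,F[k].round(1),"res",(Q[k][:2]-F[k]).round(1))
cap=t+Rh@[69,44]; print("cap pred",cap,"seen",plane(*ray(c,Rc,o,((309.5)/2.4+199.5,(444.5)/2.4+19.5)),71))
print("cap fixed",fixed("scene",(279,213),71),fixed("side",(304,248),71))
if np.abs(np.array([Q[k][:2]-F[k] for k in M])).max()<2.5: press(1)
E
```

```text
centre [593.23309838  -6.23424722] yaw 174.91387561379497
1 [546.3 -37.2] res [1.  0.7]
2 [640.2  24.7] res [-0.3  0.1]
3 [552.5  32.5] res [-1.   0.4]
4 [634. -45.] res [ 0.3 -1.1]
cap pred [520.60404602 -43.94393767] seen [521.04288594 -43.69718231  71.        ]
cap fixed [522.41895741 -47.24050147  71.        ] [518.89042154 -47.70611416  71.        ]
1 stopped True [546.29 -37.19  73.7 ] dF [ 0.16 -0.28  4.3 ] err [-0.02  0.  ]
t 8.2167
```

Pin 1 stopped with a force rise at z = 73.7, where the pin stop is expected at about 74, and the heat sink is lower at 72. On to the others, stopping if a reading looks wrong.

```bash
sed -i 's/^    manip.move_linear(\[\*f,95\]/    ok=s and p[2]<74.6\n&/; $a\    return ok' fit.py
python3 - <<'E'
from fit import *
i=vision.capture("side"); cv2.imwrite("pics/s1.png",i[:,:,::-1])
for k in(2,3,4):
    if not press(k): print("check",k); break
else:
    tt=np.array([540.,-25.5,225]); manip.move_linear(tt,rot=RT); manip.hold(.3)
    p=monitor.read_ee_pos();R=monitor.read_orientation();i=vision.capture("wrist")
    np.savez("w3.npz",p=p,R=R,i=i); s=vision.capture("side")
    a=cv2.resize(i[20:270,200:450,::-1],(400,400),interpolation=cv2.INTER_CUBIC)
    b=cv2.resize(s[160:290,240:420,::-1],(400,289),interpolation=cv2.INTER_CUBIC)
    im=np.zeros((400,800,3),np.uint8); im[:,:400]=a; im[:289,400:]=b; cv2.imwrite("pics/end.png",im)
    print(monitor.read_contact_force(),monitor.read_time())
E
```

```text
2 stopped True [640.16  24.76  73.79] dF [0.02 1.7  3.5 ] err [-0.    0.03]
t 11.5667
3 stopped True [552.5   32.54  73.71] dF [0.23 1.07 5.01] err [-0.    0.02]
t 14.6333
4 stopped True [633.94 -45.01  73.79] dF [ 0.11 -0.1   3.96] err [-0.01 -0.01]
t 17.9333
[ 0.19980023  0.24947873 -0.19234641] 19.5583
```

View pics/end.png

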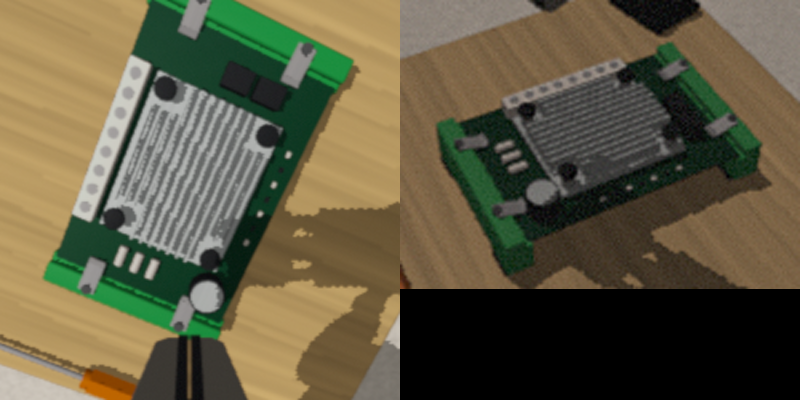

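The end view shows all four heads sitting low on the heat sink, at left-panel pixels (166,88), (267,134), (114,217) and (210,258). The holder is level and unmoved, the driver is in place and the arm is clear, so I'm handing in.

```bash
python3 - <<'E'
from h import *
a=cv2.imread("pics/side0.png").astype(int); b=vision.capture("side")[:,:,::-1].astype(int)
for n,(y0,y1,x0,x1) in dict(jar=(225,275,430,475),rest=(140,175,330,380),driver=(225,312,203,252)).items():
    print(n,(np.abs(a-b)[y0:y1,x0:x1].max(2)>60).mean().round(3))
manip.hand_in(); print(monitor.read_time())
E
```

```text
jar 0.0
rest 0.0
driver 0.0
the job is handed in; nothing more can be done
the job is handed in; nothing more can be done
```

All four push pins were pressed in the order you gave: 1 (by the capacitor), 2, 3, then 4. I used the shut fingertips, stopping each press on a 9 N force rise, and handed the job in at about 20 s of the 51 s allowed.

- **Pins:** Each press stopped at z = 73.7 to 73.8 mm, right at the expected pin stop of about 74 mm. The push just after stopping was 3.5 to 5 N. Home depth is inferred from those heights and the pictures, because the pin joints could not be read directly.
- **Pin positions:** The pin pattern fitted the camera view to within about 1 mm. The fixed cameras placed the capacitor 3 to 4 mm off the wrist camera's position in y; I used the wrist camera.
- **Holder:** In the last picture all four heads are low on the heat sink, and the holder looks level and in place. I judged this by eye rather than measuring it.
- **Bystanders:** The side camera showed no change around the jar, iron rest or hex driver compared with the start.
- **Arm:** It ended clear of everything, with a residual force under 0.4 N.

No check failed.

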